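Sort the baking tools into their trays

TASK

Put the washed baking tools away in the wooden trays: both round pastry cutters in the round tray, both square cutters in the square tray, and the rolling pin lengthwise in the long tray. Stand the cutters upright side by side, flat on the tray floor, and lay the pin flat inside its tray; leave the salt shaker and the spice jar standing where they are.

Things in the scene. Friction and masses are not known exactly. Their poses are not given: they have to be found in the camera images.
- round_a: one of two alike round copper pastry cutters: an upright open tube, 56 mm outside diameter, 50 mm high, 3 mm wall, 60 g. Origin: centre of its underside; z up.
- round_b: the other round copper pastry cutter, same as round_a. Origin: centre of its underside; z up.
- square_a: one of two alike square copper pastry cutters: an upright open square tube, 48 mm by 48 mm outside, 50 mm high, 3 mm wall, 60 g. Origin: centre of its underside; x and y square to its sides, z up.
- square_b: the other square copper pastry cutter, same as square_a. Origin: centre of its underside; x and y square to its sides, z up.
- pin: small pale wooden rolling pin lying down, 210 mm long: barrel 34 mm in diameter and 130 mm long in the middle, a thin handle (at most 18 mm thick, 40 mm long) at each end; about 130 g; it can roll. Origin: its centre, on the axis, 17 mm above what it lies on; x along the pin.
- tray_round: round wooden tray, 174 mm outside and 166 mm inside diameter; 4 mm wooden floor and walls, 14 mm high outside, so the lip stands 10 mm above the inner floor; fixed. Origin: centre of its underside; z up.
- tray_square: square wooden tray, 164 mm outside and 156 mm inside each way; 4 mm wooden floor and walls, 14 mm high outside, so the lip stands 10 mm above the inner floor; fixed. Origin: centre of its underside; z up, x and y square to its sides.
- tray_long: long wooden tray, 256 mm by 98 mm outside, 248 mm by 90 mm inside; 4 mm wooden floor and walls, 14 mm high outside, so the lip stands 10 mm above the inner floor; fixed. Origin: centre of its underside; z up, x along its length.
- salt: bystander: white ceramic salt shaker, 40 mm in diameter, 70 mm high, standing loose. Origin: centre of its underside; z up.
- spice: bystander: small amber glass spice jar with a black cap, 38 mm in diameter, 60 mm high, standing loose. Origin: centre of its underside; z up.
Not all that is in view belongs to the job. What is meant by the pin is not yellow, and is the larger of those in its own colour.

How it is judged:
By the outcome, as a careful person would: the job done as asked, in the order asked, and still so for the second after the job is handed in, with the robot touching nothing.
It also fails if it takes over 134 s, if anything falls off the work surface, if the arm or the gripper's body presses on something with over 40 N, if the wrist force passes 120 N, or if a joint passes its speed limit or range.

ROBOT

A 6-joint arm with a two-finger parallel gripper is mounted at the origin on the work surface. World frame = base frame: x ahead of the robot, y to its left, z up, the work surface at z = 0. Lengths are in m, angles in rad, forces in N, time in s.
With the tool pointing down it reaches from about 0.225 to 0.725 m from the base axis. Payload 3.1 kg.
Tool frame: the origin (TCP) lies on the centre line of the jaws, within the pads' length; the fingertips stand 14 mm ahead of it and the grasp point (between the pads) lies 5 mm behind it; z points along the fingers, y is the direction in which the jaws open and shut (so a half turn about z gives the same grasp; the last joint's range is limited). The gripper opens to 85 mm and grips with 20 to 120 N. Pads are 22 mm wide; open, the fingers measure 114 mm over their backs; the gripper's body (76 mm by 85 mm) begins 54 mm behind the grasp point. The pads swing forward as they close: fully open they stand 13 mm farther back than shut.
Start: joints at [-1.425, 0.048, 0.099, 1.622, 0, 1.443], TCP at [0.142, -0.505, 0.245] pointing down, gripper open.
Joint ranges: [-2.91, 2.91], [-0.99, 1.94], [-1.21, 1.42], [-2.12, 2.29], [-1.49, 1.47], [-3.14, 3.14]. Speed limits (rad/s): [2.79, 2.79, 3.14, 3.14, 3.14, 3.14].

INTERFACE

Orientations are given as a 3x3 rotation matrix whose columns are the frame's x, y, z axes.
In Python, from cell import ctrl gives the robot as it stands. The module is installed in compiled form; this text tells all that it offers. Calls block until the motion is done:
- ctrl.move_to(position, orientation): joint-space move of the TCP to a pose.
- ctrl.servo_line(position, attitude=None, velocity=0.15): straight line of the TCP; attitude=None keeps the orientation; velocity is the mean speed in m/s.
- ctrl.move_j(angles): joint-space move.
- ctrl.gripper_to(opening, force=None): opening from 0.0 (shut) to 1.0 (fully open); force is the grip in N (None keeps the last); returns when the fingers have stopped.
- ctrl.wait(seconds).
- ctrl.solve_ik(position, orientation): joint angles nearest the present ones, or None.
- ctrl.get_state(): the state.
- ctrl.get_image(name): name is "scene" or "top" or "wrist"; returns the picture (420x560x3 uint8, red, green, blue); there is no depth.
- ctrl.calibration(name): a dict with "fx", "fy", "cx", "cy" (pixels), "T" (4x4, takes a point from camera to world coordinates); the wrist camera has in their place "tool_from_camera" (4x4, takes a point from camera to tool coordinates, whose origin is the TCP and whose axes are the flange's). Camera axes: x right, y down, z forward; pixel columns grow to the right and rows downward; lengths in m; the calibration is good to about 2 mm. A picture is of the moment at which its call begins: read the wrist's pose just before it. calibration takes no time and is no camera call.
A pose or a line that the arm cannot do raises ctrl.Unreachable and nothing moves.
- ctrl.close_job(): hands the job in, once; it reports no verdict.
The state is a dict: "time_s": time; "qpos": joint angles; "dq": joint speeds; "tau": joint torques, N m; "tool_pos": TCP position; "tool_rot": TCP orientation; "ft_force": force on the tool from outside, world axes, zero at the start; "wrist_torque": the same for the moment, N m; "opening": opening from 0.0 (shut) to 1.0 (fully open).
Only numpy, scipy, OpenCV 4.12 (cv2) and the standard library are available. Lean on these libraries where they do the work, as an engineer would, in place of code of your own. Each camera call takes 0.05 s, during which the arm holds its last target. There are 200 camera calls.

## Working session

There is one attempt and no reset: what is moved stays moved. The work goes in short steps, each a Python script; the robot and the scene stay as the last script left them, time stands still between calls to the robot, and variables do not carry over. Pictures are saved under pics/ and viewed, about 12 in all and at most 16, crops included, and the job is handed in when it is done.

```bash
mkdir -p pics; ls; python3 - <<'E'
from cell import ctrl
import cv2
for n in("top","scene"):
    im=ctrl.get_image(n); cv2.imwrite(f"pics/{n}0.png",im[:,:,::-1])
    c=ctrl.calibration(n); print(n,{k:(v if k!="T" else v.round(3).tolist()) for k,v in c.items()})
print(ctrl.calibration("wrist")); s=ctrl.get_state(); print(s["time_s"],s["tool_rot"],s["opening"])
E
```

```text
pics
top {'fx': 393.26542062172825, 'fy': 393.26542062172825, 'cx': 283.85682551678156, 'cy': 212.4732743757961, 'T': [[0.003, -0.997, 0.071, 0.359], [-1.0, -0.002, 0.008, 0.012], [-0.007, -0.071, -0.997, 1.031], [0.0, 0.0, 0.0, 1.0]]}
scene {'fx': 408.7334360331026, 'fy': 408.7334360331026, 'cx': 279.4538095321145, 'cy': 209.49773388582193, 'T': [[-0.4, 0.496, -0.77, 1.253], [0.916, 0.206, -0.344, 0.345], [-0.012, -0.843, -0.537, 0.591], [0.0, 0.0, 0.0, 1.0]]}
{'fx': 330.53644424420526, 'fy': 330.53644424420526, 'cx': 280.09734666991966, 'cy': 208.4658600039782, 'tool_from_camera': array([[-2.79031835e-04, -9.60065564e-01, -2.79774971e-01,
         7.08613177e-02],
       [ 9.99999465e-01, -5.46595069e-04,  8.78332389e-04,
         2.05391671e-04],
       [-9.96180300e-04, -2.79774576e-01,  9.60065203e-01,
        -1.27982523e-01],
       [ 0.00000000e+00,  0.00000000e+00,  0.00000000e+00,
         1.00000000e+00]])}
0.1 [[ 9.62755137e-01  2.70374647e-01 -3.10944480e-04]
 [ 2.70374682e-01 -9.62752799e-01  2.14018339e-03]
 [ 2.79288660e-04 -2.14454407e-03 -9.99997661e-01]] 0.9986067345058434
```

View pics/top0.png

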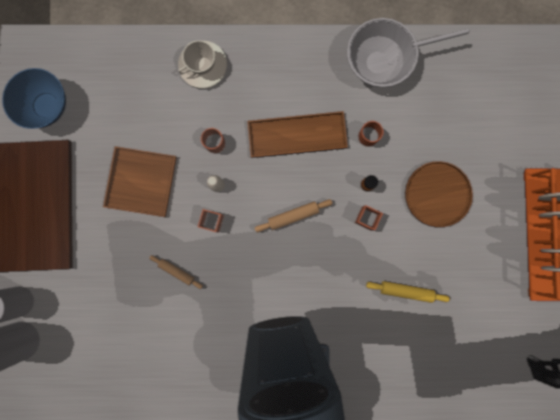

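View pics/scene0.png

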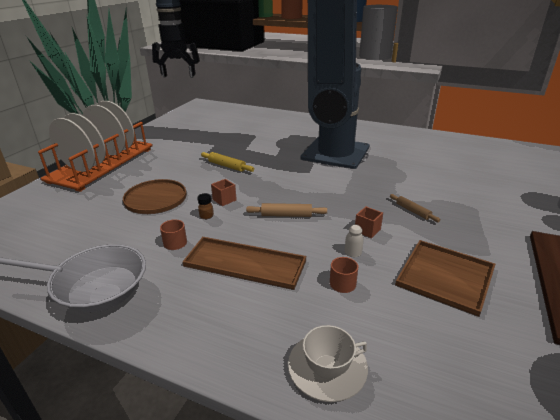

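Top view (px): 
- Pin candidates: the large pale pin (295,215), a smaller one of the same colour (178,271) and a yellow one (408,291). I choose (295,215).
- Round cutters are at (213,140) and (371,133); square cutters at (211,220) and (369,217). 
- Salt is at (213,182) and spice at (370,184). 
- Trays: square (143,183), long (298,135), round (438,194).

```bash
cat > loc.py <<'E'
import numpy as np, cv2
from scipy.optimize import minimize
def proj(P,c,T):
    R=np.linalg.inv(T); p=P@R[:3,:3].T+R[:3,3]
    return np.c_[c["fx"]*p[:,0]/p[:,2]+c["cx"],c["fy"]*p[:,1]/p[:,2]+c["cy"]]
def ring(r,zs,n=40): a=np.linspace(0,2*np.pi,n,0); return np.vstack([np.c_[r*np.cos(a),r*np.sin(a),0*a+z] for z in zs])
def box(lx,ly,zs): return np.array([[sx*lx/2,sy*ly/2,z] for sx in(-1,1) for sy in(-1,1) for z in zs])
def pinm():
    out=[]
    for x0,r in((.065,.017),(.105,.009)):
        q=ring(r,(-x0,x0),16); out.append(np.c_[q[:,2],q[:,0],q[:,1]+.017])
    return np.vstack(out)
M=dict(round=ring(.028,(0,.05)),square=box(.048,.048,(0,.05)),tray_round=ring(.087,(0,.014)),
 tray_square=box(.164,.164,(0,.014)),tray_long=box(.256,.098,(0,.014)),pin=pinm())
def place(m,x,y,th):
    c,s=np.cos(th),np.sin(th); return m@np.array([[c,s,0],[-s,c,0],[0,0,1]])+[x,y,0]
def mask(im):  # saturated components
    h=cv2.cvtColor(cv2.GaussianBlur(im,(3,3),0),cv2.COLOR_RGB2HSV); return (h[:,:,1]>75).astype(np.uint8)
def ground(px,c,T,z=0.):
    d=T[:3,:3]@[(px[0]-c["cx"])/c["fx"],(px[1]-c["cy"])/c["fy"],1]; return T[:3,3]+d*(z-T[2,3])/d[2]
def fit(im,c,T,kind,px,th0=0.,r=8):
    lab=cv2.connectedComponents(mask(im))[1]; u,v=map(int,px)
    w=lab[v-r:v+r+1,u-r:u+r+1]; w=w[w>0]; k=np.bincount(w).argmax()
    pts=np.argwhere(lab==k)[:,::-1].astype(np.float32)
    hull=cv2.convexHull(pts)[:,0]; S=8
    x0,y0=hull.min(0)-25; W,H=((np.ptp(hull,axis=0)+50)*S).astype(int)
    f=lambda q:cv2.fillConvexPoly(np.zeros((H,W),np.uint8),((cv2.convexHull(q.astype(np.float32))[:,0]-[x0,y0]+.5)*S).astype(np.int32),1)
    # hull of pixel corners
    A=f(np.vstack([hull+d for d in([-.5,-.5],[.5,.5],[-.5,.5],[.5,-.5])]))
    def cost(p): B=f(proj(place(M[kind],p[0],p[1],p[2]*10),c,T)); return 1-(A&B).sum()/(A|B).sum()
    g=ground(hull.mean(0),c,T,M[kind][:,2].max()/2); best=None
    for dt in ([0] if "round" in kind else np.linspace(-.6,.6,5)):
        s=np.array([g[0],g[1],(th0+dt)/10])
        o=minimize(cost,s,method="Nelder-Mead",options=dict(initial_simplex=s+np.array([[0,0,0],[.01,0,0],[0,.01,0],[0,0,.02]]),xatol=1e-5,fatol=1e-5))
        if best is None or o.fun<best.fun: best=o
    return best.x[0],best.x[1],best.x[2]*10,1-best.fun,len(pts)
E
python3 - <<'E'
import cv2,numpy as np
from cell import ctrl
from loc import *
objs=[("round",(213,140)),("round",(371,133)),("square",(211,220)),("square",(369,217)),("tray_round",(438,194)),("tray_square",(143,183)),("tray_long",(298,135)),("pin",(295,215))]
sc=[(343,275),(174,235),(369,222),(223,192),(155,195),(445,275),(245,262),(287,211)]
for nm,pxs in(("top",[o[1] for o in objs]),("scene",sc)):
    im=cv2.imread(f"pics/{nm}0.png")[:,:,::-1].copy(); c=ctrl.calibration(nm)
    for (k,_),p in zip(objs,pxs):
        print(nm,k,p,np.round(fit(im,c,c["T"],k,p,.3 if k=="pin" else 0),4), flush=True)
c=ctrl.calibration("top")
print("salt",ground((213,182),c,c["T"],.035),"spice",ground((370,184),c,c["T"],.03))
E
```

```text
top round (213, 140) [6.175e-01 2.049e-01 6.500e-03 9.286e-01 2.620e+02]
top round (371, 133) [ 6.368e-01 -2.049e-01  5.340e-02  9.397e-01  3.220e+02]
top square (211, 220) [  0.4099   0.2082  -0.27     0.9622 199.    ]
top square (369, 217) [ 4.175e-01 -1.974e-01 -4.179e-01  9.469e-01  2.720e+02]
top tray_round (438, 194) [ 4.814e-01 -3.835e-01  1.530e-01  9.797e-01  3.453e+03]
top tray_square (143, 183) [ 5.127e-01  3.989e-01 -1.550e-01  9.928e-01  3.864e+03]
top tray_long (298, 135) [ 6.393e-01 -1.480e-02 -1.469e+00  9.850e-01  3.577e+03]
top pin (295, 215) [ 4.2330e-01 -4.4000e-03  1.9283e+00  9.3230e-01  7.7000e+02]
scene round (343, 275) [6.179e-01 2.037e-01 2.466e-01 9.817e-01 8.600e+02]
scene round (174, 235) [ 6.373e-01 -2.057e-01  1.038e-01  9.752e-01  6.490e+02]
scene square (369, 222) [ 4.067e-01  2.063e-01 -2.941e-01  9.301e-01  5.960e+02]
scene square (223, 192) [ 4.174e-01 -1.975e-01 -4.205e-01  9.619e-01  5.060e+02]
scene tray_round (155, 195) [ 4.811e-01 -3.857e-01  5.740e-02  9.820e-01  1.679e+03]
scene tray_square (445, 275) [5.1300e-01 3.9890e-01 1.4121e+00 9.7950e-01 4.5210e+03]
scene tray_long (245, 262) [ 6.3950e-01 -1.5600e-02 -1.4691e+00  9.8720e-01  3.7610e+03]
scene pin (287, 211) [ 4.2280e-01 -4.3000e-03 -1.2049e+00  9.4850e-01  7.7200e+02]
salt [0.50730536 0.20092891 0.035     ] spice [ 0.5036324  -0.20100932  0.03      ]
```

```bash
cat > act.py <<'E'
import numpy as np, cv2
from cell import ctrl
def rot(j):  # j: jaw angle in world; tool down, camera side pointing away from base
    y=np.array([np.cos(j),np.sin(j),0]); y=-y if y[1]>0 else y; z=np.array([0,0,-1.])
    return np.c_[np.cross(y,z),y,z]
def snap(name,tag):
    s=ctrl.get_state(); im=ctrl.get_image(name); cv2.imwrite(f"pics/{tag}.png",im[:,:,::-1]); return im,s
def rep(t):
    s=ctrl.get_state(); print(t,"t=%.1f open=%.3f"%(s["time_s"],s["opening"]),s["tool_pos"].round(4),s["ft_force"].round(1),flush=True)
def pick(x,y,j,z,pre=1.0,force=30,hz=.18):
    R=rot(j); ctrl.gripper_to(pre); ctrl.move_to([x,y,hz],R); ctrl.servo_line([x,y,z],velocity=.15)
    ctrl.gripper_to(0.,force); rep("grip"); ctrl.servo_line([x,y,hz],velocity=.2); rep("lifted")
def put(x,y,j,z,rel=1.0,hz=.18):
    ctrl.move_to([x,y,hz],rot(j)); ctrl.servo_line([x,y,z+.025],velocity=.2); ctrl.servo_line([x,y,z],velocity=.05)
    rep("down"); ctrl.gripper_to(rel); ctrl.servo_line([x,y,hz],velocity=.2); rep("placed")
E
python3 - <<'E'
from act import *
a=cv2.imread("pics/scene0.png")[140:240,190:450]; b=cv2.imread("pics/top0.png")[190:310,140:460]
cv2.imwrite("pics/crop.png",np.vstack([cv2.resize(a,(640,246)),cv2.resize(b,(640,240))]))
x,y=.637,-.205
ctrl.gripper_to(1.0); ctrl.move_to([x,y,.18],rot(np.pi/2)); rep("hover"); snap("wrist","w1")
E
```

```text
hover t=2.4 open=0.999 [ 0.6366 -0.2062  0.1803] [0.6 0.4 0.2]
```

View pics/crop.png

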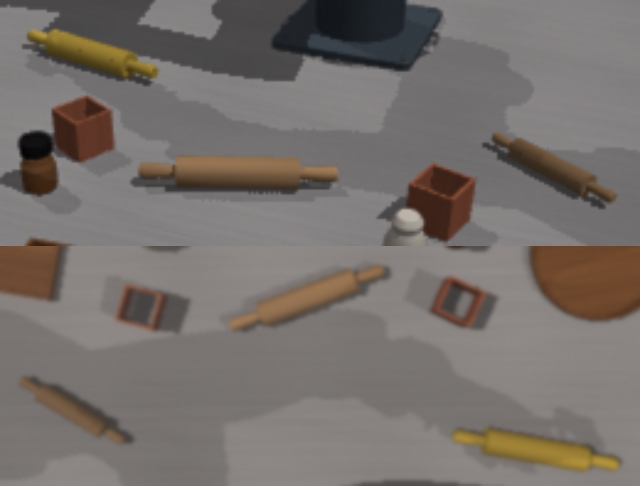

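View pics/w1.png

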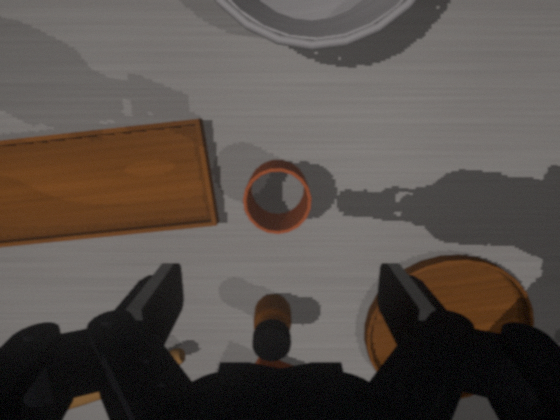

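The crop confirms the choice: the pale pin in the middle is the larger of its colour, with a smaller brown one and a yellow one elsewhere. The wrist view shows the round cutter at (278,197), centred between the fingers. The end of the long tray is close by at (205,180), so I open less and stay above its lip.

```bash
python3 - <<'E'
from act import *
j=np.pi/2
pick(.637,-.2053,j,.032,pre=.88)
put(.4812+.038,-.3845,j,.037)
pick(.6177,.2043,j,.032,pre=.9)
snap("wrist","w2")
ctrl.move_to([.4812-.038,-.3845,.18],rot(j)); snap("wrist","w3")
E
```

```text
grip t=4.4 open=0.647 [ 0.6384 -0.2058  0.0342] [-0.7 -0.4  5.1]
lifted t=5.3 open=0.647 [ 0.6362 -0.205   0.1779] [-0.9 -0.1 -1.1]
down t=7.6 open=0.646 [ 0.5191 -0.3845  0.038 ] [-2.7  2.   5.3]
placed t=8.8 open=1.002 [ 0.5187 -0.3841  0.1785] [-0.7  0.1 -0.5]
grip t=14.9 open=0.657 [0.6191 0.2046 0.0341] [-0.8 -0.2  4.7]
lifted t=15.8 open=0.653 [0.6168 0.2041 0.1779] [ 0.8  0.7 -0.8]
```

View pics/w3.png

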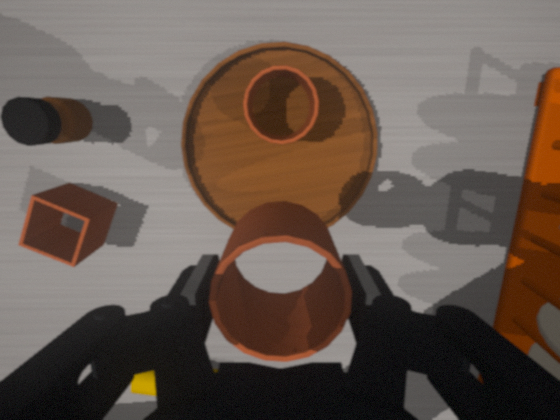

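The first round stands in the tray at (281,105). The second is held upright at (280,300), ready to place.

```bash
python3 - <<'E'
from act import *
put(.4812-.038,-.3845,np.pi/2,.037)
th=-.157; d=.038*np.array([np.cos(th),np.sin(th)]); c=np.array([.5129,.3989]); j=th+np.pi/2
pick(.4175,-.1975,np.pi/2-.419,.030)
put(*(c+d),j,.035)
pick(.4085,.2073,np.pi/2-.28,.030)
put(*(c-d),j,.035)
x,y=.423,-.0043
ctrl.gripper_to(.7); ctrl.move_to([x,y,.18],rot(1.932+np.pi/2)); rep("pin hover")
snap("wrist","w4"); snap("top","top1")
E
```

```text
down t=21.9 open=0.657 [ 0.4431 -0.3845  0.038 ] [-1.8  1.   5.7]
placed t=23.2 open=0.999 [ 0.4428 -0.384   0.1786] [ 0.8  0.8 -1.3]
grip t=25.8 open=0.559 [ 0.4183 -0.1979  0.031 ] [ 0.2 -0.7  4.3]
lifted t=26.7 open=0.559 [ 0.4167 -0.197   0.1784] [ 0.2 -0.2 -0.3]
down t=32.5 open=0.557 [0.5503 0.3929 0.035 ] [-1.1 -0.5  2.5]
placed t=33.9 open=1.001 [0.5499 0.3927 0.1785] [ 0.2 -0.4 -0.1]
grip t=36.6 open=0.560 [0.4093 0.2076 0.031 ] [-0.1 -0.4  3.9]
lifted t=37.5 open=0.560 [0.4077 0.207  0.1784] [ 0.2 -0.2 -1.7]
down t=39.7 open=0.565 [0.4751 0.4048 0.0349] [-1.5 -1.   3. ]
placed t=41.1 open=0.997 [0.4748 0.4045 0.1786] [-0.1  0.1 -0.4]
pin hover t=43.0 open=0.698 [ 0.4235 -0.0038  0.1803] [-0.3  0.1  0. ]
```

View pics/w4.png

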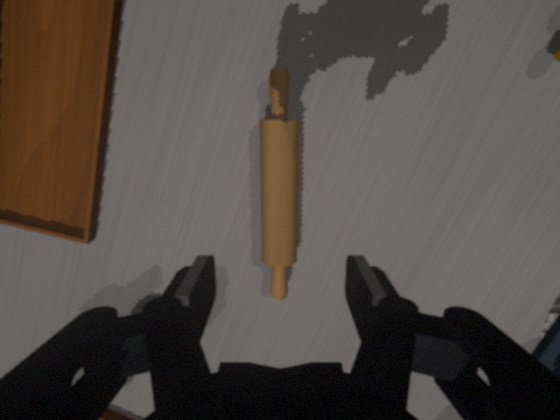

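View pics/top1.png

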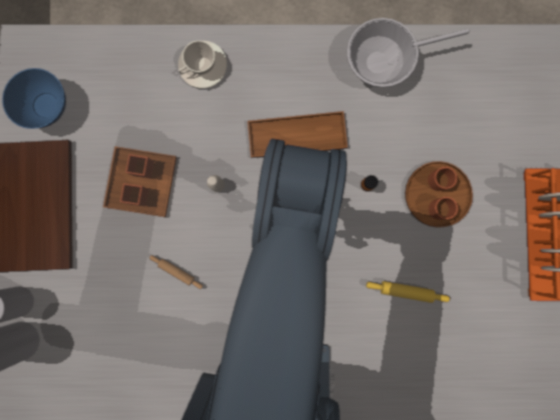

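Both pairs stand in their trays: squares at (138,165) and (133,195), rounds at (445,178) and (446,208). The wrist view has the pin at (279,190), in line with the jaws.

```bash
python3 - <<'E'
from act import *
h=np.pi/2
pick(.423,-.0043,1.932+h,.015,pre=.7,force=35)
ctrl.move_to([.6394,-.0152,.15],rot(1.6725+h)); snap("wrist","w5"); snap("scene","s1")
E
```

```text
grip t=45.2 open=0.380 [ 0.4241 -0.0044  0.0162] [ 0.7 -0.   4. ]
lifted t=46.1 open=0.386 [ 0.422  -0.0041  0.1783] [ 0.   0.2 -0.7]
```

View pics/w5.png

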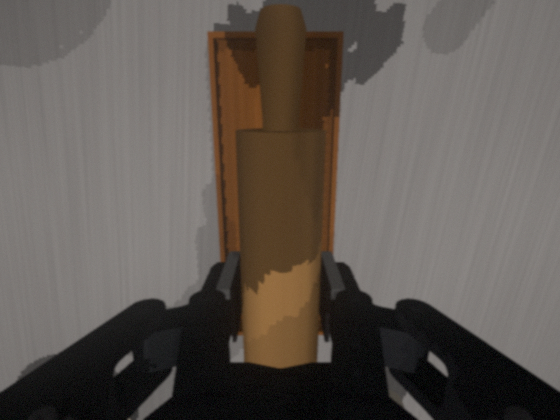

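The pin is held square and centred over the long tray. Next I lower it and open only partway inside the lip.

```bash
python3 - <<'E'
from act import *
h=np.pi/2
put(.6394,-.0152,1.6725+h,.0195,rel=.52,hz=.15)
ctrl.move_to([.30,-.02,.3],rot(h)); ctrl.wait(.5); rep("clear")
snap("top","top2"); snap("scene","s2")
from loc import *
for nm,l in(("top",[("round",(445,178)),("pin",(298,135))]),):pass
a=cv2.imread("pics/top2.png")[100:240,90:490]; b=cv2.imread("pics/s2.png")[130:330,110:510]
cv2.imwrite("pics/end.png",np.vstack([cv2.resize(a,(640,224)),cv2.resize(b,(640,320))]))
c=ctrl.calibration("top"); print(ground((213,182),c,c["T"],.035))
E
```

```text
down t=48.7 open=0.389 [ 0.6393 -0.0152  0.0203] [-2.2  1.   6.1]
placed t=49.8 open=0.516 [ 0.6388 -0.0151  0.1486] [-0.2  0.  -1. ]
clear t=54.1 open=0.521 [ 0.3  -0.02  0.3 ] [-0.2  0.6  0.5]
[0.50730536 0.20092891 0.035     ]
```

View pics/end.png

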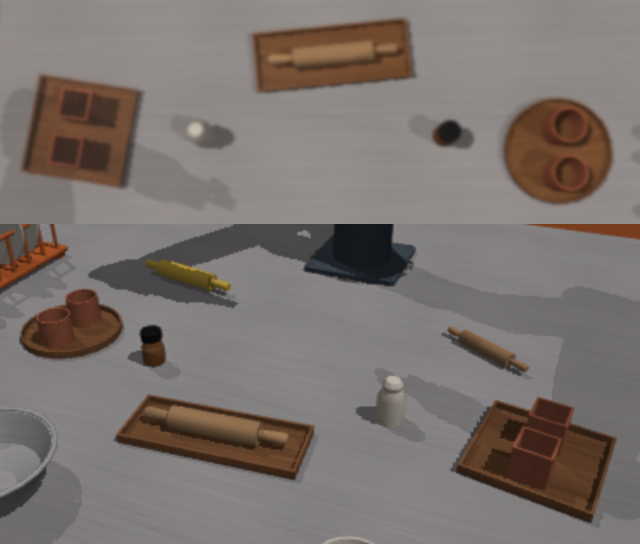

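All five tools are in their trays, and the salt and spice are standing where they were.

```bash
python3 -c "
from cell import ctrl
ctrl.close_job(); print(ctrl.get_state()['time_s'])"
```

```text
the job is handed in; nothing more can be done
the job is handed in; nothing more can be done
```

The baking tools are put away and the job is handed in. I worked in the order asked: both round cutters into the round tray, both squares into the square tray, then the large pale pin lengthwise in the long tray. The last clock reading before handing in was about 54 s, against the 134 s limit.

The final top and scene pictures show:
- **Cutters:** all four stand upright, side by side, inside their trays.
- **Pin:** it lies flat within its lip.
- **Salt and spice:** both are still standing where they were, judged by eye.
- **Robot:** the arm is clear of everything.

The wrist force readings I printed, taken before and after each grasp and placing, stayed under about 7 N. No check failed or disagreed, but I did not measure the final positions numerically.

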